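Lock the tilt fixture and hold the spring probe on the marked spot

ROBOT

A 7-joint arm with a two-finger parallel gripper is mounted at the origin on the work surface. World frame = base frame: x ahead of the robot, y to its left, z up, the work surface at z = 0. Lengths are in m, angles in degrees, forces in N, time in s.
With the tool pointing down it reaches from about 0.35 to 0.775 m from the base axis. Payload 3.1 kg.
Tool frame: the origin (TCP) lies between the finger pads; the fingertips stand 14 mm ahead of it and the grasp point (between the pads) lies 5 mm behind it (env.tip_reach is the z of the fingertips in the tool frame, in m); z points along the fingers, y is the line along which they close (so a half turn about z gives the same grasp; the last joint's range is limited). The gripper opens to 85 mm and grips with 20 to 120 N. Pads are 22 mm wide; open, the fingers measure 114 mm over their backs; the gripper's body (76 mm by 85 mm) begins 54 mm behind the grasp point. The pads swing forward as they close: fully open they stand 13 mm farther back than shut.
Start: joints at [68.543, 17.813, 0.802, 86.603, -0.252, 75.585, -1.558], TCP at [0.18, -0.52, 0.245] pointing down, gripper open.
Joint ranges: [-154.91, 154.91], [-16.99, 109.72], [-72.82, 74.43], [7.12, 147.25], [-82.49, 262.49], [11.32, 116.49], [-174.64, 174.64]. Speed limits (degrees/s): [159.86, 159.86, 180, 180, 180, 180, 180].

INTERFACE

Orientations are given as a 3x3 rotation matrix whose columns are the frame's x, y, z axes.
In Python, from plant import env, capture, camera_info gives the robot as it stands.
- The arm moves only by the tool apply_moves, never from a script. Its argument "steps" is a list that holds one entry, the list of rows, each a list of 5 numbers: the closure, from 0 (fully open) to 1 (shut), then the shift along the tool's x, y, z in cm, then the turn about the tool's z in degrees. A call has exactly 8 rows; each row is the pose to reach, as a shift and turn from the pose commanded when the call began, along the tool's axes at that moment; what a row does not reach only later rows make up. A row lasts 1/8 s, in which the tool goes at most 62.5 mm and 10.7 degrees, less where a joint would pass 70% of its speed; a pose out of reach is approached as far as the arm can. A call with a gripper value outside its range is refused whole. The fingers move at their own pace and stop on an object; "force" is the grip in N (left out, the last holds). Time passes only in rows, so rows that repeat a pose let the fingers close, or fill a call up. It gives the time, the measured TCP pose, the force, the opening and the grip force at its end, in the units of the state.
- env.observe(): the state, without advancing time (a new reading comes with each control period).
- capture(name): name is "scene" or "top"; returns the picture (480x640x3 uint8, blue, green, red); there is no depth.
- camera_info(name): a dict with "fx", "fy", "cx", "cy" (pixels), "D" ([k1, k2, p1, p2, k3] as OpenCV has them; the pictures are not rectified), "origin" and "orientation" of the camera in the world. Camera axes: x right, y down, z forward; pixel columns grow to the right and rows downward; lengths in m; the calibration is good to about 2 mm. A picture is of the moment at which its call begins. camera_info takes no time and is no camera call.
- env.close_job(): hands the job in; it is judged then, once.
The state is a dict: "time": time; "q": joint angles; "joint_velocities": joint speeds; "joint_torque": joint torques, N m; "ee_pos": TCP position; "tcp_rot": TCP orientation; "wrist_force": force on the tool from outside, world axes, zero at the start; "moment": the same for the moment, N m; "finger_gap": finger opening in m; "grip_force": force on a finger pad.
Only numpy, scipy, OpenCV 4.12 (cv2) and the standard library are available. Lean on these libraries where they do the work, as an engineer would, in place of code of your own. Each camera call takes 0.05 s, during which the arm holds its last target. There are 200 camera calls.

TASK

Slide the orange-knobbed bolt on the tilt fixture fully home into its brass keeper. Then take the black and yellow probe out of its blue stand and hold its spring tip lightly on the red spot of the tilted aluminium cover, with the probe square to that face and the tip pushed in about half of its travel. Finish while still holding the probe there steadily with the gripper, and leave the other things on the table where they are.

Things in the scene. Friction and masses are not known exactly. Their poses are not given: they have to be found in the camera images.
- fixture: Fixed tilt fixture. Dark base 160 x 300 x 16 mm; origin under its centre, z up, y along the 300 mm side. +y end: plate with the round cover, tilted 20 deg, face looking up and to the fixture's -x. -y end: bolt track with guide blocks (30 x 10 mm, tops 62 mm high) at y = -137 and -27 mm; brass keeper (34 x 20 mm, 62 mm high) at y = 12 mm. Highest point with the cover: about 102 mm.
- bolt (a joint): How far the bolt has been slid (m): 0 fully drawn back, 0.045 at its stop, fully home in the keeper. It slides along the fixture's +y, friction about 2.5 N, and stays where it is left.
- bolt_knob (a point): Centre of the top of the bolt's upright orange knob, a cylinder 16 mm in diameter, 34 mm tall, top 98 mm above the table (track below it at 38 mm). It moves with the bolt along the fixture's y (y = -100 mm drawn back, -55 mm home). Axes as the fixture's.
- stand: Blue block 64 x 64 x 50 mm, fixed to the table, with an upright through hole 27 mm wide in the middle in which the probe stands. Origin at the centre of its underside.
- probe: Loose spring probe, 125 mm long, 0.1-0.17 kg, upright in the stand, hanging by its collar on the stand's top. Origin at the tip's end with the spring out (5 mm above the table), z from tip to top. Along z: spring tip 0-14 mm, steel nose (diameter 20) 14-46, yellow collar (diameter 34) 45-51, black grip (diameter 24) 51-117, yellow cap to 125. Lift straight out.
- probe_tip (a point): The point of the spring tip, which moves with the tip. Its z is the probe's axis, from tip to top.
- tip (a joint): How far the spring tip is pushed into the probe (m): 0 fully out, 0.010 fully in. Spring: about 0.8 N to start moving, 2.8 N at half travel, 4.8 N just before it bottoms.
- flange: Round aluminium cover clamped on the tilted plate, 110 mm in diameter, 18 mm thick, with a central boss 40 mm in diameter standing 8 mm above the face; six black screw heads drawn flat at 40 mm radius. Origin at the centre of its underside, z square out of the face (20 degrees from vertical). Does not turn under light forces.
- spot (a point): Centre of the red spot, 14 mm in diameter, on the cover's face, 38 mm from its centre, between 68 and 95 mm above the table; it may lie anywhere around the cover. Its z is square out of the face.
- housing: Bystander: loose motor housing, 68 mm in diameter, 44 mm high, aluminium and copper, beside the stand. Origin under its centre.
- tape: Bystander: roll of clear tape, 100 mm in diameter, 48 mm high. Origin under its centre.
- bearing: Bystander: ball bearing, 42 mm in diameter, 11 mm high. Origin under its centre.
- screwdriver: Bystander: orange screwdriver lying on the table.
- gauge_block: Bystander: steel block 60 x 35 x 20 mm. Origin under its centre.
- spare_cover: Bystander: spare aluminium disc, 84 mm in diameter, 16 mm high. Origin under its centre.
Things that resemble listed ones, but are neither listed nor needed, are in the scene too. What is shaped like the probe but green or purple is not meant.

How it is judged (in metres and radians):
On the way, in this order (a step that is already met when the one before it is completed fails the run):
1. the bolt is fully home in its keeper (within 4 mm of its stop) (value of joint bolt above 0.041 m), for 0.2 s.
2. the probe, gripped, is lifted out of its stand with the bolt home (value of joint bolt above 0.041 m and height (world z) of probe_tip above 0.065 m and contact force between the fingers and probe above 2 N), for 0.1 s.
At the end, for the whole second after the job is handed in: Bolt within 4 mm of home; probe gripped and at rest (under 20 mm/s), clear of the stand, its tip within 7 mm of the red spot's centre, axis within 8 degrees of square to the face, tip pushed in 2 to 8 mm, contact force 0.8 to 8 N (value of joint bolt above 0.041 m and distance between probe_tip and spot below 0.007 m and angle between the z axis of probe and the z axis of flange, either way round below 0.14 rad and value of joint tip between 0.002 and 0.008 m and contact force between probe and flange between 0.8 and 8 N and contact force between the fingers and probe above 2 N and contact force between probe and stand below 0.1 N and linear speed of probe below 0.02 m/s); the arm keeps its last pose, push and grip.
It fails at once if the probe is pressed on the cover with more than 20 N (contact force between probe and flange above 20 N).
It fails at once if a bystander (housing, tape, bearing, screwdriver, steel block, spare disc) is shifted by more than 30 mm (distance of any of housing, tape, bearing, screwdriver, gauge_block, spare_cover from where it was at the start of the episode above 0.03 m).
It also fails if it takes over 50 s, if anything falls off the work surface, if the arm or the gripper's body presses on something with over 40 N, if the wrist force passes 120 N, or if a joint passes its speed limit or range.

## Working session

There is one attempt and no reset: what is moved stays moved. The work goes in short steps, Python scripts to look and compute and a tool call to move; the robot and the scene stay as the last step left them, time stands still between calls to the robot, and variables do not carry over. Pictures are saved under pics/ and viewed, at most 10 in all, crops included, and the job is handed in when it is done.

Besides the shell and the picture viewer there is one more tool, called after ">>>" as name(argument=value, ...), one argument or row to a line, values as JSON. apply_moves: Moves the arm, as the interface text tells. Its arguments: {"type":"object","properties":{"steps":{"type":"array"},"force":{"type":"number"}},"required":["steps"]}

```bash
ls; mkdir -p pics
python3 - <<'E'
from plant import env,capture,camera_info
import cv2,numpy as np
for n in("scene","top"):
    cv2.imwrite(f"pics/{n}0.png",capture(n)); i=camera_info(n); print(n,i)
print(env.observe())
E
```

```text
pics
scene {'fx': 478.39336370718866, 'fy': 478.39336370718866, 'cx': 317.11225384084565, 'cy': 241.28048671642398, 'D': array([0.00477862, 0.        , 0.        , 0.        , 0.        ]), 'origin': array([1.23263094, 0.11435335, 0.74264149]), 'orientation': array([[-0.16752233,  0.68019599, -0.71363134],
       [ 0.98580829,  0.10758897, -0.12886671],
       [-0.01087576, -0.72509174, -0.6885664 ]])}
top {'fx': 453.16672163045536, 'fy': 453.16672163045536, 'cx': 319.0593792427499, 'cy': 234.05533034054565, 'D': array([-0.04713812,  0.        ,  0.        ,  0.        ,  0.        ]), 'origin': array([ 0.36038441, -0.00843439,  1.02358433]), 'orientation': array([[ 0.11086801, -0.9701183 ,  0.21582115],
       [-0.99382004, -0.10941771,  0.01869477],
       [ 0.00547852, -0.21656003, -0.97625393]])}
{'time': 0.1, 'q': array([68.54203132, 17.85464597,  0.80098698, 86.68313594, -0.25246339,
       75.58456161, -1.55800605]), 'joint_velocities': array([ 0.06627775, -0.07227843,  0.01276243, -0.19269077,  0.04776151,
        0.0095833 ,  0.02793426]), 'joint_torque': array([ 1.35483107e-03, -3.80852365e+01,  1.47054484e-01, -2.31241786e+01,
        1.23919689e-02,  8.09090532e-03,  6.36747785e-06]), 'ee_pos': array([ 0.17950362, -0.51921881,  0.24433864]), 'tcp_rot': array([[ 9.45096236e-01,  3.26791255e-01, -7.61055651e-04],
       [ 3.26792132e-01, -9.45094203e-01,  1.96206907e-03],
       [-7.80822674e-05, -2.10305110e-03, -9.99997786e-01]]), 'wrist_force': array([ 0.40067928, -0.22344727,  0.13656668]), 'moment': array([-0.00618517, -0.06141926,  0.0234788 ]), 'grip_force': 0.0, 'finger_gap': 0.08529932826775992}
```

View pics/scene0.png

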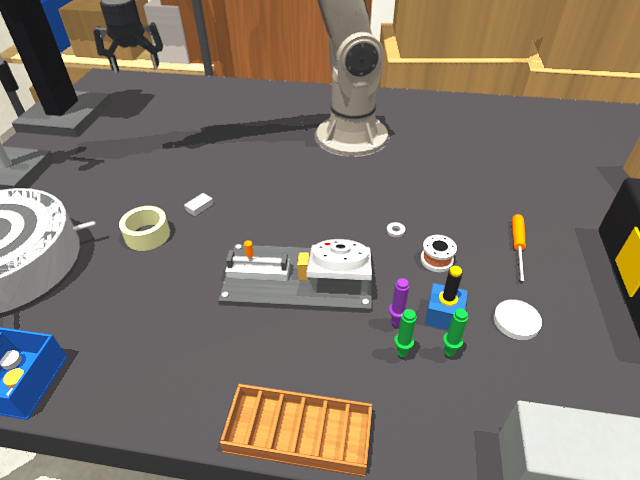

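View pics/top0.png

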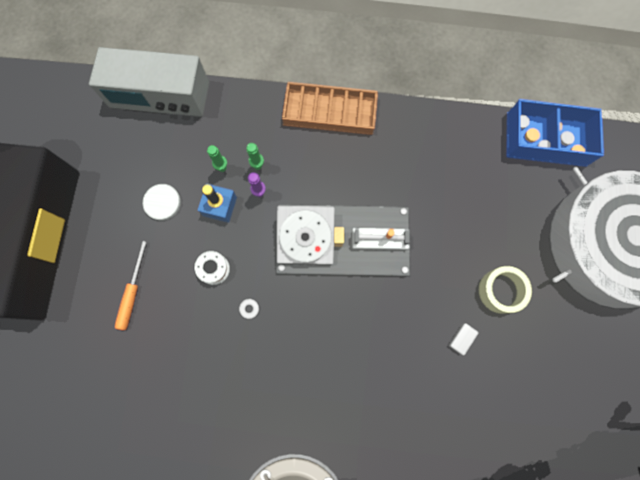

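The probe-shaped candidates in the top view are black/yellow (210,193) in the blue stand, green (217,158) and (255,155), and purple (257,185). Only the black/yellow one fits the description. I'll confirm that in enlarged crops.

Run:
```python
import cv2,numpy as np
t=cv2.imread("pics/top0.png");s=cv2.imread("pics/scene0.png")
cv2.imwrite("pics/c1.png",cv2.resize(t[195:285,270:420],None,fx=5.3333,fy=5.3333,interpolation=cv2.INTER_CUBIC)[:, :800])
a=cv2.resize(t[135:235,185:285],(400,400),interpolation=cv2.INTER_CUBIC)
b=cv2.resize(s[260:360,385:485],(400,400),interpolation=cv2.INTER_CUBIC)
cv2.imwrite("pics/c2.png",np.hstack([a,b]))
```

```text
(no output)
```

View pics/c1.png

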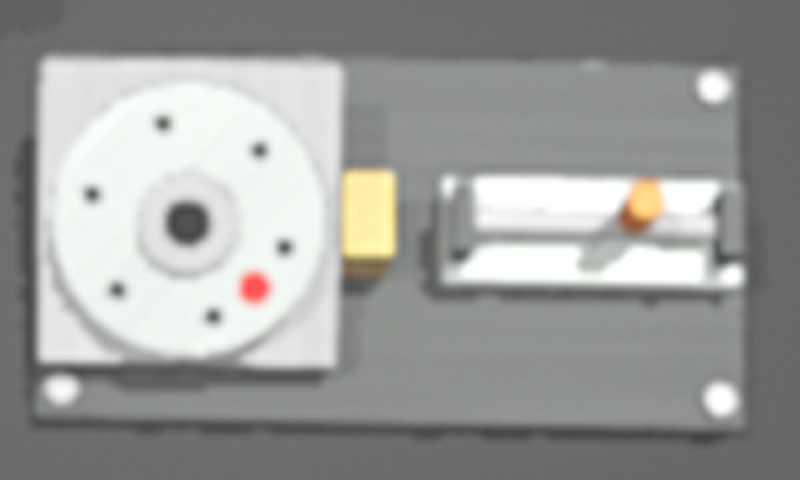

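View pics/c2.png

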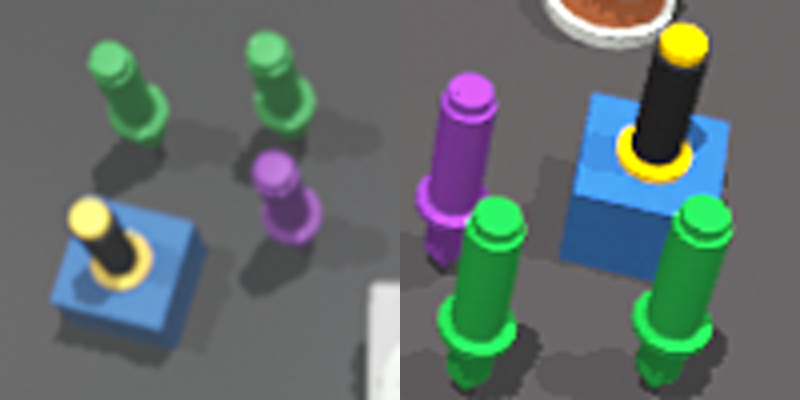

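c1: base corners are at about (740,66), (742,430) and (33,422), the knob top at (647,197), and the red spot at (255,288). c2 confirms the black and yellow probe in the blue stand, with its cap at (90,215) on the left and (684,45) on the right. Next I compute positions.

```bash
cat > h.py <<'E'
from plant import env,capture,camera_info
import cv2,numpy as np
I={n:camera_info(n) for n in("scene","top")}
def ray(n,p):
    i=I[n];K=np.array([[i["fx"],0,i["cx"]],[0,i["fy"],i["cy"]],[0,0,1.]])
    u=cv2.undistortPoints(np.array([[p]],float),K,np.array(i["D"]))[0,0]
    return i["origin"],i["orientation"]@np.array([u[0],u[1],1.])
def onz(n,p,z):
    o,d=ray(n,p); return o+d*(z-o[2])/d[2]
def tri(ps,pt):
    (a,d),(b,e)=ray("scene",ps),ray("top",pt)
    s=np.linalg.lstsq(np.c_[d,-e],b-a,rcond=None)[0]; P,Q=a+d*s[0],b+e*s[1]
    return (P+Q)/2,np.linalg.norm(P-Q)
def proj(n,P):
    i=I[n];K=np.array([[i["fx"],0,i["cx"]],[0,i["fy"],i["cy"]],[0,0,1.]]);R=i["orientation"].T
    return cv2.projectPoints(np.array(P,float).reshape(-1,3),cv2.Rodrigues(R)[0],-R@i["origin"],K,np.array(i["D"]))[0].reshape(-1,2)
E
python3 - <<'E'
from h import *
np.set_printoptions(precision=4,suppress=True)
t=cv2.imread("pics/top0.png");s=cv2.imread("pics/scene0.png")
c1=lambda x,y:(270+(x+.5)/5.3333-.5,195+(y+.5)/5.3333-.5)
cor=[onz("top",c1(*p),.016) for p in[(740,66),(742,430),(33,422)]]
print("corners",np.array(cor), [np.linalg.norm(cor[0]-cor[1]),np.linalg.norm(cor[1]-cor[2])])
def cen(im,box,lo,hi):
    x0,y0,x1,y1=box;m=cv2.inRange(cv2.cvtColor(im[y0:y1,x0:x1],cv2.COLOR_BGR2HSV),lo,hi)
    M=cv2.moments(m,True);return (M["m10"]/M["m00"]+x0,M["m01"]/M["m00"]+y0),M["m00"]
a=cen(s,(305,232,375,275),(0,120,100),(6,255,255));b=cen(t,(305,240,330,260),(0,90,100),(6,255,255))
print("spot",a,b,tri(a[0],b[0]))
kt=c1(647,197)
print("knob",onz("top",kt,.098))
c2a=lambda x,y:(185+(x+.5)/4-.5,135+(y+.5)/4-.5);c2b=lambda x,y:(385+(x-399.5)/4-.5,260+(y+.5)/4-.5)
print("cap",onz("top",c2a(90,217),.13),onz("scene",c2b(684,45),.13),tri(c2b(684,45),c2a(90,217)))
print("collar",onz("top",c2a(121,261),.056))
st=[onz("top",c2a(*p),.05) for p in[(85,198),(195,222),(165,333),(52,300)]];print("stand",np.array(st),np.mean(st,0))
# greens/purple/housing
for n,p in dict(g1=(110,58),g2=(268,50),pu=(276,168)).items(): print(n,onz("top",c2a(*p),.12))
print("housing",onz("top",(211,267),.044))
E
```

```text
corners [[ 0.6701 -0.1875  0.016 ]
 [ 0.5118 -0.1992  0.016 ]
 [ 0.4821  0.0969  0.016 ]] [np.float64(0.15880205211818418), np.float64(0.297565286849095)]
spot ((327.0, 243.5), 10.0) ((317.17391304347825, 248.56521739130434), 23.0) (array([0.5391, 0.0099, 0.0703]), np.float64(0.0008508830174600028))
knob [ 0.5873 -0.14    0.098 ]
cap [0.6272 0.2495 0.13  ] [0.6337 0.25   0.13  ] (array([0.6287, 0.2511, 0.1248]), np.float64(0.0001484488022189257))
collar [0.6258 0.2494 0.056 ]
stand [[0.6618 0.2773 0.05  ]
 [0.6547 0.2131 0.05  ]
 [0.589  0.2199 0.05  ]
 [0.6007 0.2857 0.05  ]] [0.6266 0.249  0.05  ]
g1 [0.7193 0.2566 0.12  ]
g2 [0.7331 0.1732 0.12  ]
pu [0.6677 0.1594 0.12  ]
housing [0.4773 0.2365 0.044 ]
```

Run:
```python
import cv2
s=cv2.imread("pics/scene0.png")
cv2.imwrite("pics/c3.png",cv2.resize(s[230:315,215:380],(792,408),interpolation=cv2.INTER_CUBIC))
```

```text
(no output)
```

View pics/c3.png

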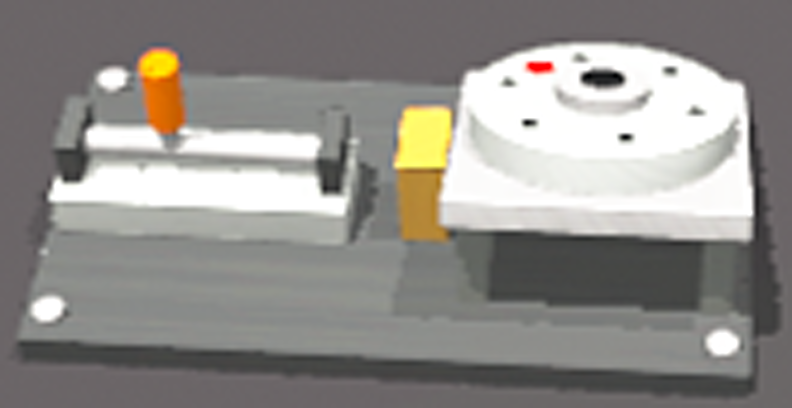

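```bash
cat > fit.py <<'E'
from h import *
from scipy.optimize import least_squares
from scipy.spatial.transform import Rotation as Ro
np.set_printoptions(precision=4,suppress=True)
c1=lambda x,y:(270+(x+.5)/5.3333-.5,195+(y+.5)/5.3333-.5)
c3=lambda x,y:(215+(x+.5)/4.8-.5,230+(y+.5)/4.8-.5)
T=[c1(*p) for p in[(740,66),(742,430),(33,422),(163,124),(260,150),(284,247),(214,317),(118,290),(92,194),(188,222),(255,288),(647,197)]]
S=[c3(*p) for p in[(22,343),(752,377),(626,138),(529,122),(508,82),(580,58),(671,71),(698,111),(604,79),(540,67),(160,62)]]
def model(p):
    R=Ro.from_euler("z",p[2]).as_matrix();o=np.r_[p[:2],0]
    F=R@Ro.from_euler("y",-20,degrees=True).as_matrix();c=o+R@p[3:6]  # face centre
    w=lambda l:o+R@np.array(l)
    scr=[c+F@(.04*np.array([np.cos(a),np.sin(a),0])) for a in p[6]-np.arange(6)*np.pi/3]
    spot=c+F@(.038*np.array([np.cos(p[7]),np.sin(p[7]),0]));boss=c+F@[0,0,.008]
    k=w([p[8],p[9],.098])
    cs={(x,y):w([x*.08,y*.15,.016]) for x in(1,-1) for y in(1,-1)}
    return dict(T=[cs[1,-1],cs[-1,-1],cs[-1,1],*scr,boss,spot,k],S=[cs[1,-1],cs[1,1],*scr,boss,spot,k],spot=spot,n=F[:,2],knob=k,c=c,F=F,o=o,R=R)
def res(p):
    m=model(p);return np.r_[(proj("top",m["T"])-T).ravel(),(proj("scene",m["S"])-S).ravel()]
r=least_squares(res,[.576,-.045,.095,0,.09,.075,1.2,-2.3,0,-.1],loss="soft_l1",x_scale=.01)
M=model(r.x)
if __name__=="__main__":
    print(r.x,np.degrees(r.x[[2,6,7]]));print(res(r.x).reshape(-1,2).round(1))
    for k in("spot","n","knob","c","o"):print(k,M[k])
E
python3 fit.py
```

```text
[ 0.5781 -0.0438  0.0915 -0.0087  0.084   0.0793  0.2726 -2.3495  0.0011
 -0.0964] [   5.2407   15.6185 -134.6164]
[[-0.6 -0.6]
 [ 0.6 -0.1]
 [-0.4 -1.2]
 [ 0.  -0. ]
 [ 0.   0.1]
 [ 0.2 -0. ]
 [-0.  -0.2]
 [-0.  -0.1]
 [ 0.  -0. ]
 [ 0.   0.2]
 [ 0.  -0.1]
 [-0.1 -0.3]
 [-0.9 -2.3]
 [ 0.4 -1.2]
 [ 0.1 -0.1]
 [ 0.3  0.1]
 [ 0.4  0. ]
 [-0.  -0. ]
 [-0.1  0.1]
 [-0.3 -0.1]
 [-0.2 -0.1]
 [ 0.1  0. ]
 [-0.  -0.4]]
spot [0.5392 0.0098 0.0702]
n [-0.3406 -0.0312  0.9397]
knob [ 0.5879 -0.1398  0.098 ]
c [0.5617 0.039  0.0793]
o [ 0.5781 -0.0438  0.    ]
```

c3 shows the knob top at (160,62), the spot at (540,67), the boss at (604,79) and the screws. All of these fit within 0.4 px, so the pose estimate is sound. The spot is at z≈70 mm, inside the 68–95 range, and 38 mm from the centre.

The moves keep the tool vertical, so the 20° probe tilt has to come from pivoting the probe between the pads, against the stand's rim. To allow that, the tool must close along the fixture's y.

```bash
cat > go.py <<'E'
import sys
from h import *
o=env.observe();R=o["tcp_rot"];np.set_printoptions(precision=4,suppress=True)
print("t",o["time"],"tcp",o["ee_pos"],"yaw",np.degrees(np.arctan2(R[1,0],R[0,0])),"f",o["wrist_force"],"gap",o["finger_gap"],o["grip_force"])
a=sys.argv[1:]
for i in range(0,len(a),3):print("cm",R.T@(np.array(a[i:i+3],float)-o["ee_pos"])*100)
E
python3 go.py .588 -.140 .19
```

```text
t 0.1 tcp [ 0.1795 -0.5192  0.2443] yaw 19.074186251432167 f [ 0.4007 -0.2234  0.1366] gap 0.08529932826775992 0.0
cm [ 50.9998 -22.479    5.4772]
```

>>> apply_moves(
  steps=[
    [[0,5,-2.2,0,2],[0,10.5,-4.6,0,5],[0,16,-7,0,8],[0,21.5,-9.5,1,11],[0,27,-11.9,2,13.8],[0,32.5,-14.3,3,13.8],[0,38,-16.8,4,13.8],[0,43,-19,4.5,13.8]],
  ],
)

```text
time: 1.1
ee_pos: [0.5248, -0.1977, 0.1992]
tcp_rot: [[0.996, 0.093, -0.002], [0.093, -0.996, 0.001], [-0.002, -0.001, -1.0]]
wrist_force: [0.6, -0.9, -0.0]
finger_gap: 0.0853
grip_force: 0.0
```

```bash
python3 go.py .588 -.140 .15 .588 -.140 .086
```

```text
t 1.1 tcp [ 0.5248 -0.1977  0.1992] yaw 5.318053238816103 f [ 0.5694 -0.8865 -0.0336] gap 0.08527113745266018 0.0
cm [ 6.839  -5.1541  4.9108]
cm [ 6.8487 -5.1481 11.3108]
```

>>> apply_moves(
  steps=[
    [[0,3.4,-2.6,1,0],[0,6.8,-5.1,2,0],[0,6.8,-5.1,5,0],[0,6.8,-5.1,8,0],[0,6.8,-5.1,10.5,0],[0,6.8,-5.1,11.3,0],[0.5,6.8,-5.1,11.3,0],[0.8,6.8,-5.1,11.3,0]],
  ],
  force=25,
)

```text
time: 2.1
ee_pos: [0.588, -0.1429, 0.0886]
tcp_rot: [[0.996, 0.092, 0.002], [0.092, -0.996, -0.001], [0.002, 0.001, -1.0]]
wrist_force: [-1.0, 0.1, 0.2]
finger_gap: 0.0517
grip_force: 0.0
```

>>> apply_moves(
  steps=[
    [[1,0,0,0,0],[1,0,0,0,0],[1,0,0,0,0],[1,0,0,0,0],[1,0,0,0,0],[1,0,0,0,0],[1,0,0,0,0],[1,0,0,0,0]],
  ],
)

```text
time: 3.1
ee_pos: [0.5876, -0.1423, 0.0883]
tcp_rot: [[0.996, 0.092, 0.001], [0.092, -0.996, 0.0], [0.001, -0.0, -1.0]]
wrist_force: [-1.7, 0.5, 6.0]
finger_gap: 0.015
grip_force: 24.8
```

>>> apply_moves(
  steps=[
    [[1,0,-0.8,0,0],[1,0,-1.6,0,0],[1,0,-2.4,0,0],[1,0,-3.1,0,0],[1,0,-3.7,0,0],[1,0,-4.0,0,0],[1,0,-4.3,0,0],[1,0,-4.3,0,0]],
  ],
)

```text
time: 4.1
ee_pos: [0.5838, -0.1006, 0.0883]
tcp_rot: [[0.996, 0.092, 0.002], [0.092, -0.996, -0.002], [0.002, 0.002, -1.0]]
wrist_force: [-0.5, -1.1, 6.1]
finger_gap: 0.0151
grip_force: 24.9
```

>>> apply_moves(
  steps=[
    [[1,0,-0.1,0,0],[1,0,-0.2,0,0],[1,0,-0.3,0,0],[1,0,-0.4,0,0],[1,0,-0.4,0,0],[1,0,-0.4,0,0],[1,0,-0.4,0,0],[1,0,-0.4,0,0]],
  ],
)

```text
time: 5.1
ee_pos: [0.5836, -0.0991, 0.0883]
tcp_rot: [[0.996, 0.09, 0.003], [0.09, -0.996, -0.005], [0.002, 0.005, -1.0]]
wrist_force: [-1.1, -4.7, 5.2]
finger_gap: 0.0155
grip_force: 24.9
```

>>> apply_moves(
  steps=[
    [[1,0,-0.2,0,0],[1,0,-0.4,0,0],[1,0,-0.6,0,0],[1,0,-0.6,0,0],[1,0,-0.6,0,0],[1,0,-0.6,0,0],[1,0,-0.6,0,0],[1,0,-0.6,0,0]],
  ],
)

```text
time: 6.1
ee_pos: [0.5836, -0.0989, 0.0883]
tcp_rot: [[0.996, 0.086, 0.004], [0.086, -0.996, -0.012], [0.003, 0.012, -1.0]]
wrist_force: [1.5, -11.3, 3.1]
finger_gap: 0.015
grip_force: 25.1
```

```bash
python3 - <<'E'
from h import *
s=capture("scene");cv2.imwrite("pics/s1.png",cv2.resize(s[190:315,215:380],(792,600),interpolation=cv2.INTER_CUBIC))
E
python3 go.py .584 -.0955 .25
```

```text
t 6.15 tcp [ 0.5836 -0.0989  0.0883] yaw 4.954183157798935 f [  1.436  -11.4386   3.142 ] gap 0.015085831101424193 25.113437175750732
cm [  0.1238  -0.1462 -16.1719]
```

View pics/s1.png

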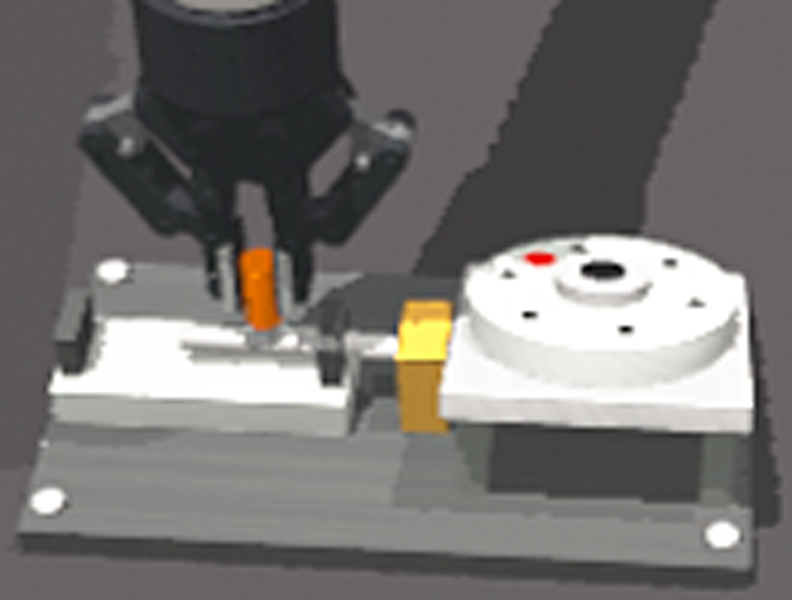

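Force climbs to 11 N with no further motion and the bolt sits in the keeper, so it is home. I'll release and lift clear.

>>> apply_moves(
  steps=[
    [[0.5,0,0.4,0,0],[0,0,0.8,0,0],[0,0,0.8,0,0],[0,0,0.8,0,0],[0,0,0.8,-5,0],[0,0,0.8,-10,0],[0,1,-4,-14,0],[0,2,-10,-14,0]],
  ],
)

```text
time: 7.15
ee_pos: [0.5958, 0.0111, 0.2319]
tcp_rot: [[0.996, 0.087, 0.01], [0.087, -0.996, -0.001], [0.01, 0.001, -1.0]]
wrist_force: [1.1, 0.1, -0.6]
finger_gap: 0.0853
grip_force: 0.0
```

```bash
python3 - <<'E'
from h import *
s=capture("top");cv2.imwrite("pics/t1.png",cv2.resize(s[195:285,270:420],(800,480),interpolation=cv2.INTER_CUBIC))
E
python3 go.py .627 .2495 .22 .627 .2495 .105
```

```text
t 7.2 tcp [0.5938 0.0271 0.2302] yaw 6.061080348899307 f [-0.1596 10.0378  0.0848] gap 0.08544572396876196 0.0
cm [  5.6443 -21.7468   1.3088]
cm [  5.5661 -21.6121  12.8077]
```

>>> apply_moves(
  steps=[
    [[0,1.5,-5,0.5,-0.5],[0,3,-10,1,-0.5],[0,4.5,-15,1,-0.5],[0,5,-18,1,-0.5],[0,5.2,-20,1,-0.5],[0,5.2,-20,1,-0.5],[0,5.2,-20,1,-0.5],[0,5.2,-20,1,-0.5]],
  ],
)

```text
time: 8.2
ee_pos: [0.6269, 0.2128, 0.2175]
tcp_rot: [[0.995, 0.097, 0.0], [0.097, -0.995, -0.002], [0.0, 0.002, -1.0]]
wrist_force: [-0.5, -0.3, 0.8]
finger_gap: 0.0855
grip_force: 0.0
```

```bash
python3 go.py .627 .2495 .095
```

```text
t 8.2 tcp [0.6269 0.2128 0.2175] yaw 5.581325512103423 f [-0.5214 -0.2972  0.8328] gap 0.08552624744677864 0.0
cm [ 0.3588 -3.6696 12.2399]
```

View pics/t1.png

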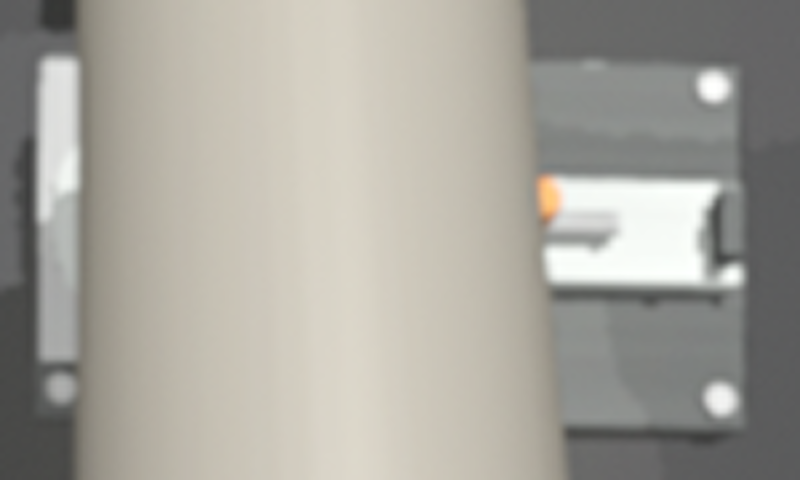

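t1: the arm hides part of the fixture, and the knob's right edge is near (562,198). That suggests about 40 mm of travel, so I'll measure it properly now that the view is clearer.

Run:
```python
from h import *
from fit import M
s1=capture("scene");t1=capture("top");cv2.imwrite("pics/s2.png",s1);cv2.imwrite("pics/t2.png",t1)
s0=cv2.imread("pics/scene0.png");t0=cv2.imread("pics/top0.png")
def cen(im,b):
    x0,y0,x1,y1=b;m=cv2.inRange(cv2.cvtColor(im[y0:y1,x0:x1],cv2.COLOR_BGR2HSV),(5,140,90),(18,255,255))
    k=cv2.moments(m,True);return np.r_[k["m10"]/k["m00"]+x0,k["m01"]/k["m00"]+y0,k["m00"]]
for n,a,b,bx in(("scene",s0,s1,(235,232,276,262)),("top",t0,t1,(360,220,405,245))):
    p,q=cen(a,bx),cen(b,bx);print(n,p,q,(onz(n,q[:2],.083)-onz(n,p[:2],.083)))
```

```text
scene [248.5652 250.2174  92.    ] [269.0619 251.2577  97.    ] [-0.0035  0.0406  0.    ]
top [388.1667 235.3333  12.    ] [369.5 235.   12. ] [-0.0037  0.0396  0.    ]
```

The knob moved 40.6 mm by camera, starting from a measured y of −96.4 mm. That gives −55.8 mm, and the TCP at the stop (−0.0989) matches the predicted home position (−0.0986), so the bolt is home. Next is the probe.

>>> apply_moves(
  steps=[
    [[0,0.1,-2,0,0],[0,0.2,-3.7,0,0],[0,0.3,-3.7,2,0],[0,0.3,-3.7,5,0],[0,0.3,-3.7,8,0],[0,0.3,-3.7,11,0],[0,0.3,-3.7,12.2,0],[0,0.3,-3.7,12.2,0]],
  ],
  force=25,
)

```text
time: 9.3
ee_pos: [0.6249, 0.2536, 0.0946]
tcp_rot: [[0.995, 0.102, -0.002], [0.102, -0.995, -0.0], [-0.002, -0.0, -1.0]]
wrist_force: [-1.4, -0.4, 0.3]
finger_gap: 0.0853
grip_force: 0.0
```

```bash
python3 go.py .627 .2495 .095
python3 - <<'E'
from h import *
s=capture("scene");t=capture("top")
a=cv2.resize(s[210:330,400:500],(500,600),interpolation=cv2.INTER_CUBIC)
cv2.imwrite("pics/s3.png",a)
E
```

```text
t 9.3 tcp [0.6249 0.2536 0.0946] yaw 5.8497566431119274 f [-1.4144 -0.3564  0.3291] gap 0.08533370812770723 0.0
cm [ 0.1709  0.4252 -0.0422]
```

View pics/s3.png

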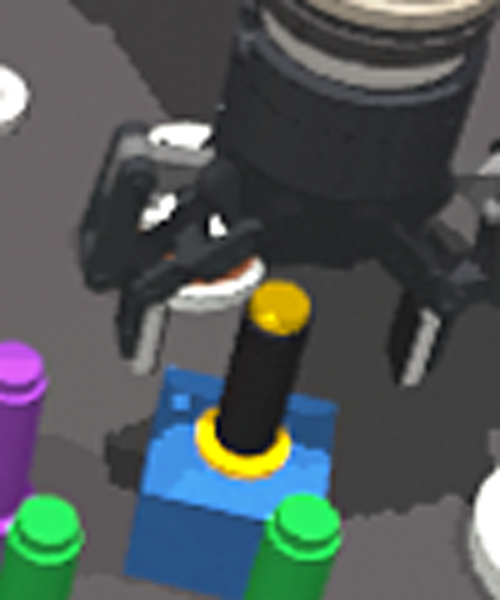

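s3: the open fingers at (145,340) and (415,350) straddle the black and yellow probe at (265,380). I'll centre and close.

>>> apply_moves(
  steps=[
    [[0,0.2,0.4,0,0.5],[0,0.2,0.4,0,0.5],[0.5,0.2,0.4,0,0.5],[1,0.2,0.4,0,0.5],[1,0.2,0.4,0,0.5],[1,0.2,0.4,0,0.5],[1,0.2,0.4,0,0.5],[1,0.2,0.4,0,0.5]],
  ],
  force=25,
)

```text
time: 10.4
ee_pos: [0.6278, 0.2488, 0.0951]
tcp_rot: [[0.996, 0.092, -0.0], [0.092, -0.996, 0.0], [-0.0, -0.0, -1.0]]
wrist_force: [0.1, 0.1, -0.3]
finger_gap: 0.0235
grip_force: 28.4
```

>>> apply_moves(
  steps=[
    [[1,0,0,-0.5,0],[1,0,0,-1,0],[1,0,0,-1.5,0],[1,0,0,-2,0],[1,0,0,-2.2,0],[1,0,0,-2.2,0],[1,0,0,-2.2,0],[1,0,0,-2.2,0]],
  ],
)

```text
time: 11.4
ee_pos: [0.6278, 0.2487, 0.117]
tcp_rot: [[0.996, 0.092, -0.001], [0.092, -0.996, -0.0], [-0.001, 0.0, -1.0]]
wrist_force: [-0.1, -0.3, -1.8]
finger_gap: 0.0234
grip_force: 28.3
```

```bash
python3 go.py
python3 - <<'E'
from h import *
s=capture("scene");cv2.imwrite("pics/s4.png",cv2.resize(s[210:330,400:500],(500,600),interpolation=cv2.INTER_CUBIC))
E
```

```text
t 11.4 tcp [0.6278 0.2487 0.117 ] yaw 5.276578769623527 f [-0.0715 -0.2936 -1.8186] gap 0.023390938405675975 28.315592408180237
```

>>> apply_moves(
  steps=[
    [[1,-0.4,0,0,0],[1,-0.8,0,0,0],[1,-1.2,0,0,0],[1,-1.6,0,0,0],[1,-2.0,0,0,0],[1,-2.4,0,0,0],[1,-2.8,0,0,0],[1,-3.0,0,0,0]],
  ],
  force=20,
)

```text
time: 12.45
ee_pos: [0.5981, 0.2463, 0.1174]
tcp_rot: [[0.996, 0.092, 0.001], [0.092, -0.996, 0.0], [0.001, -0.0, -1.0]]
wrist_force: [4.9, 2.4, -2.3]
finger_gap: 0.0231
grip_force: 28.4
```

```bash
python3 go.py
python3 - <<'E'
from h import *
s=capture("scene");t=capture("top")
a=cv2.resize(s[200:320,400:500],(500,600),interpolation=cv2.INTER_CUBIC)
cv2.imwrite("pics/s5.png",a);cv2.imwrite("pics/t5.png",t)
E
```

```text
t 12.45 tcp [0.5981 0.2463 0.1174] yaw 5.292902344799239 f [ 4.8668  2.3676 -2.2821] gap 0.023092307346592025 28.356586396694183
```

View pics/s5.png

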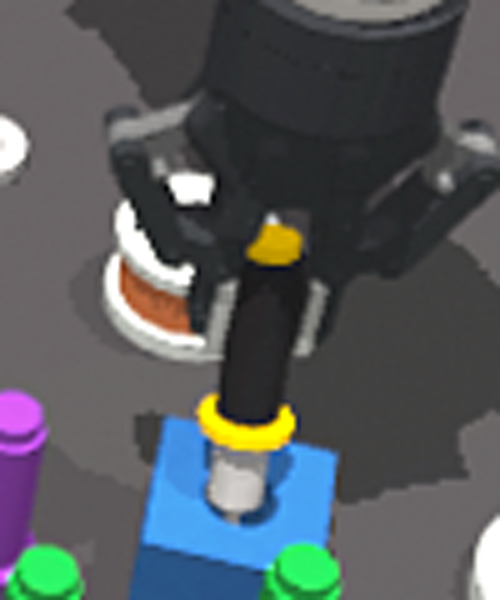

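s5: the probe has pivoted, with its cap at (275,245), collar centre (247,422), nose end (238,500) and its tip at the hole. Next I estimate the tilt.

```bash
cat > tilt.py <<'E'
from h import *
from scipy.optimize import least_squares
def tilt(tcp,R,obs,cam="scene"):
    """obs: list of (axial mm, px); returns tilt deg in tool xz (tip to +x), sideways deg, axial grasp mm"""
    g=tcp-R[:,2]*.005
    def pts(p):
        d=np.array([np.tan(p[0]),np.tan(p[1]),1.]);d=R@(d/np.linalg.norm(d)) # top->tip
        return [g+d*(p[2]-a/1000) for a,_ in obs]
    f=lambda p:np.r_[(proj(cam,pts(p))-[q for _,q in obs]).ravel(),(p[2]-.095)*200]
    r=least_squares(f,[.3,0,.095]);d=np.array([np.tan(r.x[0]),np.tan(r.x[1]),1.])
    return np.degrees(r.x[:2]),r.x[2]*1e3,np.abs(f(r.x)).max(),-R@(d/np.linalg.norm(d))
E
python3 - <<'E'
from tilt import *
np.set_printoptions(precision=4,suppress=True)
o=env.observe();q=lambda u,v:(400+(u+.5)/5-.5,200+(v+.5)/5-.5)
for ob in([(48,q(247,422)),(14,q(238,500))],[(125,q(275,243)),(48,q(247,422)),(14,q(238,500))]):
    print(tilt(o["ee_pos"],o["tcp_rot"],ob))
E
```

```text
(array([21.4119, -0.9855]), np.float64(97.36289940799948), np.float64(0.4725798815998966), array([-0.3623, -0.05  ,  0.9307]))
(array([15.8913, -1.9265]), np.float64(101.3581746798352), np.float64(1.2716349359670391), array([-0.2698, -0.0578,  0.9612]))
```

>>> apply_moves(
  steps=[
    [[1,0,0,0,0],[1,0,0,0,0],[1,0.2,0,-1,0],[1,0.2,0,-3,0],[1,0.2,0,-6,0],[1,0.2,0,-9,0],[1,0.2,0,-10,0],[1,0.2,0,-10,0]],
  ],
  force=60,
)

```text
time: 13.55
ee_pos: [0.5992, 0.2458, 0.217]
tcp_rot: [[0.996, 0.092, -0.002], [0.092, -0.996, -0.001], [-0.002, 0.001, -1.0]]
wrist_force: [-0.4, -1.0, -1.6]
finger_gap: 0.0228
grip_force: 58.9
```

```bash
python3 go.py
python3 - <<'E'
from h import *
s=capture("scene");t=capture("top");o=env.observe()
u,v=proj("scene",o["ee_pos"])[0].astype(int);u2,v2=proj("top",o["ee_pos"])[0].astype(int);print(u,v,u2,v2)
a=s[v-30:v+70,u-35:u+31];b=t[v2-50:v2+50,u2-33:u2+33]
cv2.imwrite("pics/s6.png",np.hstack([cv2.resize(x,(396,600),interpolation=cv2.INTER_CUBIC) for x in(a,b)]))
E
```

```text
t 13.55 tcp [0.5992 0.2458 0.217 ] yaw 5.270876757338557 f [-0.387  -1.0161 -1.5574] gap 0.022782778134267618 58.92792999744415
461 220 196 189
```

View pics/s6.png

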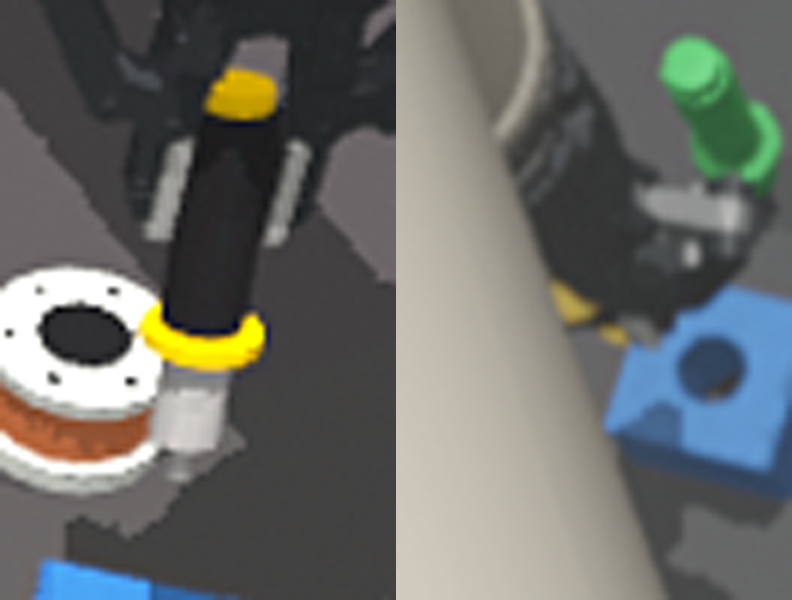

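s6: the probe is gripped clear of the stand and tilted, with its tip at (178,478), nose end (188,440), collar (203,338) and cap (241,94).

Run:
```python
from tilt import *
np.set_printoptions(precision=4,suppress=True)
o=env.observe();q=lambda u,v:(426+(u+.5)/6-.5,190+(v+.5)/6-.5)
A=[(121,q(241,94)),(48,q(203,338)),(14,q(188,440)),(0,q(178,478))]
for ob in(A,A[1:],[A[0],A[1],A[3]]): print(tilt(o["ee_pos"],o["tcp_rot"],ob))
```

```text
(array([18.0714, -1.5626]), np.float64(97.81279936714964), np.float64(1.800581974046338), array([-0.3025, -0.0524,  0.9517]))
(array([16.9129, -2.0849]), np.float64(98.74984217181476), np.float64(0.749968434362952), array([-0.2824, -0.0594,  0.9575]))
(array([17.834 , -1.2902]), np.float64(97.77887689811601), np.float64(1.7214640672660835), array([-0.299 , -0.0475,  0.9531]))
```

>>> apply_moves(
  steps=[
    [[1,-1,2.5,0,0],[1,-3,6.5,0,0],[1,-5,10.5,0,0],[1,-7,14.5,0,0],[1,-9,18,0,0],[1,-10.7,21.2,0,0],[1,-11.7,23.2,0,0],[1,-11.7,23.2,0,0]],
  ],
)

```text
time: 14.65
ee_pos: [0.5034, 0.0019, 0.216]
tcp_rot: [[0.996, 0.087, -0.004], [0.087, -0.996, -0.001], [-0.004, 0.001, -1.0]]
wrist_force: [0.1, 1.0, -1.4]
finger_gap: 0.0228
grip_force: 59.1
```

>>> apply_moves(
  steps=[
    [[1,0,0,0.7,0],[1,0,0,1.5,0],[1,0,0,2.3,0],[1,0,0,3,0],[1,0,0,3,0],[1,0,0,3,0],[1,0,0,3,0],[1,0,0,3,0]],
  ],
)

```text
time: 15.65
ee_pos: [0.5051, 0.0044, 0.1876]
tcp_rot: [[0.996, 0.092, 0.001], [0.092, -0.996, -0.0], [0.001, 0.0, -1.0]]
wrist_force: [-0.6, -0.3, -1.2]
finger_gap: 0.0227
grip_force: 59.1
```

```bash
python3 go.py .5044 .0041 .1716
python3 - <<'E'
from h import *
s=capture("scene");t=capture("top");cv2.imwrite("pics/s7.png",s);cv2.imwrite("pics/t7.png",t)
tip=np.array([.5341,.0093,.0843])
for n,im in(("scene",s),("top",t)):
    u,v=proj(n,tip)[0];print(n,"pred tip",u,v)
    hsv=cv2.cvtColor(im,cv2.COLOR_BGR2HSV)
    for nm,lo,hi in(("yel",(20,130,90),(34,255,255)),("red",(0,110,90),(5,255,255))):
        m=cv2.inRange(hsv,lo,hi);k,_,st,c=cv2.connectedComponentsWithStats(m)
        for j in range(1,k):
            if st[j,4]>3 and abs(c[j]-[u,v]).max()<75:print(nm,st[j],c[j])
s2=cv2.imread("pics/s2.png");d=cv2.absdiff(s,s2).max(2)
u,v=proj("scene",tip)[0].astype(int)
print(s[v-16:v+8,u-9:u+10].mean(2).astype(int));print(u-9,v-16)
E
```

```text
t 15.65 tcp [0.5051 0.0044 0.1876] yaw 5.2652588446922595 f [-0.6249 -0.3366 -1.2383] gap 0.02268846215895101 59.063703417778015
cm [-0.0745  0.0206  1.5992]
scene pred tip 327.32942731842826 236.77945225501622
yel [322 170  11   7  65] [327.06153846 173.35384615]
yel [318 206  18   9  98] [326.36734694 210.37755102]
yel [265 242   8   5  32] [268.125 244.   ]
yel [298 253  11  12 121] [303.03305785 258.51239669]
yel [302 267   4   5   9] [303.66666667 269.11111111]
red [325 243   5   2  10] [327.  243.5]
top pred tip 317.3930041194039 249.69136073893387
[[104 103 100 137 186 195 200 203 204 193 177 165 165 133 104 103 103 103
  104]
 [103 103 100 138 186 196 200 201 205 202 196 179 151 134 104 103 104 104
  104]
 [104 103 100 138 188 196 200 202 205 201 193 183 163 133 104 103 103 104
  104]
 [103 103 100 138 188 196 203 205 204 198 191 180 160 132 103 103 104 104
  103]
 [104 103  99 144 195 198 207 204 203 198 189 179 159 131 101 103 103 104
  104]
 [103 103 100 154 205 202 211 206 204 198 191 180 159 130 101 103 103 104
  104]
 [104 103 102 107 148 194 203 199 200 190 180 169 139
[... 713 characters left out ...]
  99  99 100  98 102 103 100 104 104
  105]
 [104 104 104 104 104 104 104  91  61  62  63  62  62  78  86  81 106 106
  103]
 [104 103 104 104 104 104 105  91  63  64  64  65  64  63  61  78  98  98
   86]
 [104 104 103 103 104 103 104  90  60  61  61  61  59  59  58  62  67  67
   68]
 [103 104 103 104 102 100  99  83  69  89  81  89 107 118 117 126 139 138
  137]
 [103 102 100  97 107 128 146 170 204 207 157 172 205 225 225 222 215 210
  222]
 [ 99 100 114 146 194 235 254 255 255 255 239 237 217 215 216 196 133  93
  172]
 [122 152 206 248 255 255 255 255 247 248 255 255 228 238 238 225 173 154
  144]
 [236 253 255 255 255 255 214  85  85  85  85  85 236 255 255 255 255 255
  255]]
318 220
```

Run:
```python
from tilt import *
np.set_printoptions(precision=4,suppress=True)
o=env.observe();T=o["ee_pos"];R=o["tcp_rot"]
print("pred",proj("scene",T+[.0297,.0052,-.0873]))
tp=(326.0,231.3)
for ob in([(121,(327,173.4)),(48,(326.5,209.6)),(0,tp)],[(48,(326.5,209.6)),(0,tp)],[(121,(327,173.4)),(0,tp)]):
    r=tilt(T,R,ob);d=-r[3];print(r,"tip",T-R[:,2]*.005+d*r[1]/1e3,"tiptcp",R.T@(-R[:,2]*.005+d*r[1]/1e3))
# tip assuming axial 97 and pixel
o_,d=ray("scene",tp);g=T-R[:,2]*.005;print([ (o_+d*s) for s in np.linspace(.75,.95,2001) if abs(np.linalg.norm(o_+d*s-g)-.097)<.0002])
```

```text
pred [[327.4574 231.1782]]
(array([17.3001,  0.2221]), np.float64(98.40818033862898), np.float64(0.6816360677257965), array([-0.2969, -0.0236,  0.9546])) tip [0.5342 0.0067 0.0985] tiptcp [0.0293 0.0004 0.089 ]
(array([17.8973,  0.3403]), np.float64(98.03937605079192), np.float64(0.6078752101583818), array([-0.307 , -0.0226,  0.9515])) tip [0.5351 0.0066 0.0992] tiptcp [0.0301 0.0006 0.0883]
(array([17.1135,  0.1338]), np.float64(98.09059570463887), np.float64(0.6181191409277753), array([-0.2937, -0.0248,  0.9556])) tip [0.5338 0.0068 0.0988] tiptcp [0.0289 0.0002 0.0887]
[array([0.5933, 0.0157, 0.1534]), array([0.5932, 0.0157, 0.1533]), array([0.5931, 0.0157, 0.1533]), array([0.5931, 0.0157, 0.1532]), array([0.593 , 0.0156, 0.1531]), array([0.5929, 0.0156, 0.1531]), array([0.5928, 0.0156, 0.153 ]), array([0.5928, 0.0156, 0.1529]), array([0.5927, 0.0156, 0.1529]), array([0.5926, 0.0156, 0.1528])]
```

>>> apply_moves(
  steps=[
    [[1,0.1,-0.1,0.4,0],[1,0.1,-0.2,0.8,0],[1,0.2,-0.3,1.2,0],[1,0.2,-0.3,1.5,0],[1,0.2,-0.3,1.7,0],[1,0.2,-0.3,1.9,0],[1,0.2,-0.3,1.9,0],[1,0.2,-0.3,1.9,0]],
  ],
)

```text
time: 16.75
ee_pos: [0.5067, 0.0075, 0.1684]
tcp_rot: [[0.996, 0.092, 0.0], [0.092, -0.996, -0.0], [0.0, 0.0, -1.0]]
wrist_force: [0.4, 0.2, -2.3]
finger_gap: 0.0228
grip_force: 59.1
```

```bash
cat > look.py <<'E'
from h import *
np.set_printoptions(precision=4,suppress=True,linewidth=200)
o=env.observe();T=o["ee_pos"];R=o["tcp_rot"];sp=np.array([.5392,.0098,.0702]);n=np.array([-.3406,-.0312,.9397])
tip=T+R@[.0295,.0003,.0885];e=tip-sp
print("t",o["time"],"tip-spot: along n mm",e@n*1e3,"tool xy mm",(R.T@(e-n*(e@n)))*1e3,"f",o["wrist_force"],"predpx",proj("scene",[tip,sp]).ravel())
s=capture("scene");cv2.imwrite("pics/l%d.png"%(o["time"]*100),s)
hsv=cv2.cvtColor(s,cv2.COLOR_BGR2HSV)[236:252,317:340]
print(s[230:250,318:338].min(2));print("red",np.argwhere(cv2.inRange(hsv,(0,110,90),(5,255,255)))[:,::-1].tolist(),"+317,236")
E
python3 look.py
```

```text
t 16.75 tip-spot: along n mm 10.170475844208438 tool xy mm [ 0.4326 -0.4163 -0.1571] f [ 0.3559  0.1903 -2.2841] predpx [327.4799 239.0765 327.1638 243.5776]
[[102 102 101 100 109 156 194 199 204 203 201 192 185 170 142 108 100 101 102 102]
 [102 102 101 100 110 156 194 200 203 201 199 190 182 168 142 108 100 102 102 102]
 [102 102 101 100 111 154 194 203 205 201 199 191 181 169 141 107 101 102 101 102]
 [102 101 101 100 108 148 191 206 207 203 200 189 182 166 133 103 101 102 101 101]
 [102 102 102 100  99 111 158 199 200 192 191 180 174 154 112 100 101 102 101 102]
 [101 102 102 101 101  99  97 106 121 137 139 116 105 100  99 100 102 102 103 101]
 [102 102 102 102 101 102 100  99 114 134 124 110  99 102 102 102 101 102 102 102]
 [102 101 102 102 102 103  99  92 136 165 124 101  96 100  94  97 101 101 100  98]
 [102 102 102 102 102 102  88  54 105 155 138  82  70  79  52  77 106 105 102  86]
 [101 101 101 100  99  99  83  49 128 194 167 109 102 115 114 132 155 155 148 134]
 [101 100  98  95 104 122 126 137 166 174 158 168 202 222 222 218 210 206 209 215]
 [ 97  98 112 144 188 219 236 255 254 215 212 218 217 215 215 194 132  93 112 177]
 [122 150 203 246 255 255 255 247 212 192 170 200 203 211 209 188 151 151 144 206]
 [233 251 255 254 253 248 162   0   0   0   0   0 140 226 227 233 255 255 255 255]
 [255 255 255 254 253 250 181  84   0   0  26  55 182 255 255 253 254 255 255 238]
 [255 255 255 255 255 255 255 246 188 191 210 222 242 254 252 252 253 243 113  22]
 [255 249 160 195 250 255 255 255 255 255 255 254 250 251 251 251 254 237  55  26]
 [254 197 117 115 202 254 255 255 255 255 255 255 243 242 252 251 253 249 173 111]
 [255 255 254 253 255 255 255 255 255 255 255 255 218 210 250 252 253 254 253 241]
 [255 255 255 255 255 255 255 254 254 254 255 255 223 165 198 236 248 250 253 255]]
red [[8, 7], [9, 7], [10, 7], [11, 7], [12, 7], [13, 7], [8, 8], [9, 8], [10, 8], [11, 8], [12, 8]] +317,236
```

>>> apply_moves(
  steps=[
    [[1,0.05,0,0.15,0],[1,0.1,0,0.3,0],[1,0.15,0,0.45,0],[1,0.2,0,0.6,0],[1,0.27,0,0.75,0],[1,0.3,0,0.85,0],[1,0.3,0,0.85,0],[1,0.3,0,0.85,0]],
  ],
)

```text
time: 17.8
ee_pos: [0.5096, 0.0079, 0.1598]
tcp_rot: [[0.996, 0.092, 0.0], [0.092, -0.996, -0.0], [0.0, 0.0, -1.0]]
wrist_force: [0.0, -0.4, -1.4]
finger_gap: 0.023
grip_force: 59.1
```

```bash
python3 look.py
```

```text
t 17.8 tip-spot: along n mm 1.1076169196902232 tool xy mm [ 0.2546 -0.4839 -0.0925] f [ 0.0084 -0.3554 -1.4089] predpx [327.4078 243.1428 327.1638 243.5776]
[[102 101 101 100 104 129 175 177 132 146 138 128 136 145 136 103 101 101 101 102]
 [102 101 102 100 110 156 194 178 166 200 180 146 167 168 134 105 101 102 101 101]
 [101 102 101 100 109 153 190 196 199 202 200 188 179 151 136 108 101 102 102 102]
 [101 101 101 100 110 153 191 194 199 205 202 194 185 172 144 108 100 101 102 102]
 [102 101 101 100 109 155 191 196 200 203 201 191 182 168 141 107 100 101 101 101]
 [101 102 101 100 112 158 192 200 205 201 199 190 181 167 140 106 100 101 102 101]
 [102 101 101 100 118 162 195 202 204 200 199 189 180 164 134 102 100 102 102 101]
 [101 101 102 100 109 152 195 206 204 201 199 189 180 161 131 100 100 100 100 100]
 [102 102 102 101  99 118 167 196 197 197 193 179 169 150 113  97 105 105 102  97]
 [101 101 101 100  98  85  61  89 137 163 158 138 130 134 131 142 155 155 147 134]
 [100  99  98  95 103 122 126 111 103 125 128 155 199 219 220 217 210 206 209 216]
 [ 97  98 112 143 187 220 239 233 146 127 144 190 218 215 215 193 133  92 113 166]
 [121 150 203 246 255 255 255 231 117 150 156 173 203 212 209 189 150 151 145 165]
 [229 244 255 254 253 248 161   0 117 200 160  51 123 207 220 233 255 255 255 255]
 [255 255 254 254 253 250 181  83   0  35  57  63 137 227 249 253 254 255 255 239]
 [255 255 255 255 255 255 255 244 183 187 205 220 243 255 253 252 253 243 114  22]
 [255 249 160 195 250 255 255 255 255 255 255 255 250 252 251 251 254 237  56  26]
 [254 197 116 114 202 255 255 255 255 255 255 255 242 242 252 251 253 249 173 112]
 [255 255 254 253 255 255 255 255 255 255 255 255 218 210 250 252 253 254 253 241]
 [255 255 255 255 255 255 255 254 254 254 255 255 223 164 197 237 248 250 253 255]]
red [[8, 7], [9, 7], [12, 7], [13, 7], [8, 8], [9, 8], [10, 8], [11, 8], [12, 8]] +317,236
```

The tip is over the spot at pixel (327,243). I'll press in small increments.

>>> apply_moves(
  steps=[
    [[1,0.03,0,0.07,0],[1,0.05,0,0.14,0],[1,0.08,0,0.21,0],[1,0.1,0,0.28,0],[1,0.12,0,0.33,0],[1,0.12,0,0.33,0],[1,0.12,0,0.33,0],[1,0.12,0,0.33,0]],
  ],
)

```text
time: 18.85
ee_pos: [0.5108, 0.008, 0.1565]
tcp_rot: [[0.996, 0.092, 0.0], [0.092, -0.996, -0.0], [0.0, 0.0, -1.0]]
wrist_force: [0.4, -0.5, -0.3]
finger_gap: 0.0227
grip_force: 59.1
```

```bash
python3 look.py|grep f
```

```text
t 18.85 tip-spot: along n mm -2.397156401387477 tool xy mm [ 0.2355 -0.4722 -0.0857] f [ 0.419  -0.4747 -0.2651] predpx [327.36   244.7165 327.1638 243.5776]
```

>>> apply_moves(
  steps=[
    [[1,0.03,0,0.07,0],[1,0.05,0,0.14,0],[1,0.08,0,0.21,0],[1,0.08,0,0.21,0],[1,0.08,0,0.21,0],[1,0.08,0,0.21,0],[1,0.08,0,0.21,0],[1,0.08,0,0.21,0]],
  ],
)

```text
time: 19.9
ee_pos: [0.5116, 0.008, 0.1544]
tcp_rot: [[0.996, 0.092, -0.0], [0.092, -0.996, -0.0], [-0.0, 0.0, -1.0]]
wrist_force: [-1.0, -0.1, 2.0]
finger_gap: 0.0229
grip_force: 59.1
```

```bash
python3 look.py
python3 - <<'E'
from h import *
F=[]
for i in range(10): capture("scene");F.append(env.observe()["wrist_force"])
print(np.mean(F,0),np.std(F,0))
E
```

```text
t 19.9 tip-spot: along n mm -4.66071064211565 tool xy mm [ 0.2407 -0.4815 -0.0876] f [-0.9623 -0.1271  1.9926] predpx [327.3369 245.7345 327.1638 243.5776]
[[101 102 101 100 102 114 125 125 125 122 123 125 126 127 119 103 100 101 101 101]
 [101 101 101 101 103 115 126 129 129 127 128 130 131 131 121 104 101 101 101 103]
 [101 101 101 100 104 123 141 146 146 145 138 127 131 133 124 104 101 101 102 101]
 [101 102 101 100 111 154 194 202 201 198 177 140 147 151 135 105 101 101 101 102]
 [102 102 101 100 110 153 192 197 196 195 189 188 182 152 135 107 100 102 101 101]
 [102 101 101 100 112 156 191 195 200 206 197 185 186 168 134 103 101 102 102 101]
 [102 102 100  99 119 162 190 195 198 203 200 192 182 167 135 102 100 101 101 101]
 [101 102 100  99 119 164 191 196 199 202 199 190 182 167 137 100  99 100 100 100]
 [102 101 101  98 117 162 192 200 203 201 198 189 179 162 131 101 105 105 104 104]
 [102 101 101  99 110 155 193 202 202 198 197 188 178 160 141 142 154 155 154 153]
 [101  99  98  94 112 155 188 203 206 202 197 189 177 158 183 219 210 206 208 215]
 [ 97  98 111 143 185 205 211 2
[... 162 characters left out ...]
63   0  80 129 117  45 124 208 220 234 246 255 255 255]
 [255 255 254 254 253 245 162  72  60 108 102  68 129 227 249 254 254 255 255 238]
 [255 255 255 255 255 254 254 231 176 172 180 181 234 255 253 252 254 243 114  22]
 [255 249 160 195 250 255 255 255 255 255 255 255 251 252 251 251 254 237  56  26]
 [254 196 117 115 201 255 255 255 255 255 255 255 243 242 252 251 253 249 173 111]
 [255 255 254 253 255 255 255 255 255 255 255 255 217 210 250 252 252 254 253 241]
 [255 255 255 255 255 255 255 254 254 254 255 255 223 164 197 236 247 250 253 255]]
red [[8, 7], [9, 7], [12, 7], [8, 8], [9, 8], [11, 8], [12, 8]] +317,236
[-1.00457728 -0.14952595  0.85986252] [0.55842411 0.45413841 0.56804703]
```

The force along the normal rose by about 2.5 N, and the visible tip shortened by about 4.4 mm. Both are mid-travel, and the tip is on the spot within about 2 mm. Handing in.

```bash
python3 -c "
from plant import env
print(env.close_job())"
```

```text
the job is handed in; nothing more can be done
None
```

I handed the job in with the bolt home and the gripper holding the probe on the red spot, but the hand-in returned no verdict. By my measurements the tip was about 2 mm from the spot centre, pushed in about 4 mm with about 2.5 N, and the probe was about 2.5° off square.

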